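# Close the steel store jars at the microscope bench

### The job

The four steel store jars on the bench must be closed before the next dissection. Find their four knobbed lids among the glassware and put each on the jar it fits, lying flat on the rim all round; set the lids down rather than dropping them. Leave the jars standing where they are, and do not shift the specimen dish or the stack of Petri dishes.

Things in the scene. Friction and masses are not known exactly. Their poses are not given: they have to be found in the camera images.
- lid_s_mid (a point): the smallest of four steel lids; fits the smallest jar. Point: on its axis, half-way up its 40 mm height, z up. From below: tapered plug 8 mm deep (28 mm across at the foot, 37 above; the lid lies on it), flat plate 58 mm across, 4 mm thick, upright black knob 18 mm across, 28 mm tall, gripped from above (plate's top 8 mm below this point, knob's top 20 mm above). 0.05-0.23 kg
- jar_s: the smallest of four open round steel jars, 50 mm across outside, 45 inside, 52 mm tall, loose on the table, small stores in its bottom; origin: centre of its underside, z up. With its lid home the plate lies flat on the rim, the lid's mid point 64 mm above this origin. 0.17-0.86 kg
- lid_m_mid (a point): the second smallest of four steel lids; fits the second smallest jar. Point: on its axis, half-way up its 40 mm height, z up. From below: tapered plug 8 mm deep (40 mm across at the foot, 49 above; the lid lies on it), flat plate 70 mm across, 4 mm thick, upright black knob 18 mm across, 28 mm tall, gripped from above (plate's top 8 mm below this point, knob's top 20 mm above). 0.05-0.23 kg
- jar_m: the second smallest of four open round steel jars, 62 mm across outside, 57 inside, 58 mm tall, loose on the table, small stores in its bottom; origin: centre of its underside, z up. With its lid home the plate lies flat on the rim, the lid's mid point 70 mm above this origin. 0.17-0.86 kg
- lid_l_mid (a point): the second largest of four steel lids; fits the second largest jar. Point: on its axis, half-way up its 40 mm height, z up. From below: tapered plug 8 mm deep (52 mm across at the foot, 61 above; the lid lies on it), flat plate 82 mm across, 4 mm thick, upright black knob 18 mm across, 28 mm tall, gripped from above (plate's top 8 mm below this point, knob's top 20 mm above). 0.05-0.23 kg
- jar_l: the second largest of four open round steel jars, 74 mm across outside, 69 inside, 64 mm tall, loose on the table, small stores in its bottom; origin: centre of its underside, z up. With its lid home the plate lies flat on the rim, the lid's mid point 76 mm above this origin. 0.17-0.86 kg
- lid_xl_mid (a point): the largest of four steel lids; fits the largest jar. Point: on its axis, half-way up its 40 mm height, z up. From below: tapered plug 8 mm deep (64 mm across at the foot, 73 above; the lid lies on it), flat plate 94 mm across, 4 mm thick, upright black knob 18 mm across, 28 mm tall, gripped from above (plate's top 8 mm below this point, knob's top 20 mm above). 0.05-0.23 kg
- jar_xl: the largest of four open round steel jars, 86 mm across outside, 81 inside, 70 mm tall, loose on the table, small stores in its bottom; origin: centre of its underside, z up. With its lid home the plate lies flat on the rim, the lid's mid point 82 mm above this origin. 0.17-0.86 kg
- specimen_dish_mid (a point): open glass Petri dish with plant specimens on white paper, 60 mm across, 12 mm high, loose: to be left alone; this point is its centre, half-way up
- dish_stack_mid (a point): stack of three closed glass Petri dishes, 60 mm across, 45 mm high in all, loose (one piece): to be left alone; this point is its centre, half-way up
There are look-alikes about, which are no part of the job. Leave any red look-alike of the jar_s alone.

How it is judged:
At the end, for the whole second after the job is handed in: Each of the four lids rests on its own jar: centred within 8 mm, its plate at rim height within 3 mm, level within 0.08 rad; every jar upright within 0.08 rad and within 30 mm of where it stood; lids and jars at rest and released; specimen dish and dish stack within 20 mm of where they stood (horizontal distance between lid_s_mid and jar_s below 0.008 m and z of lid_s_mid in the frame of jar_s between 0.061 and 0.067 m and angle between each of lid_s_mid, jar_s, lid_m_mid, jar_m, lid_l_mid, jar_l, lid_xl_mid, jar_xl's own z axis and vertical below 0.08 rad and distance of each of jar_s, jar_m, jar_l, jar_xl from where it was at the start of the episode below 0.03 m and linear speed of each of lid_s, jar_s, lid_m, jar_m, lid_l, jar_l, lid_xl, jar_xl below 0.02 m/s and horizontal distance between lid_m_mid and jar_m below 0.008 m and z of lid_m_mid in the frame of jar_m between 0.067 and 0.073 m and horizontal distance between lid_l_mid and jar_l below 0.008 m and z of lid_l_mid in the frame of jar_l between 0.073 and 0.079 m and horizontal distance between lid_xl_mid and jar_xl below 0.008 m and z of lid_xl_mid in the frame of jar_xl between 0.079 and 0.085 m and distance of each of specimen_dish_mid, dish_stack_mid from where it was at the start of the episode below 0.02 m); the robot touches nothing.
It fails at once if a lid is dropped (falls free by more than about 15 mm) ((linear speed of lid_s above 0.55 m/s and contact force between the fingers and lid_s below 0.05 N) or (linear speed of lid_m above 0.55 m/s and contact force between the fingers and lid_m below 0.05 N) or (linear speed of lid_l above 0.55 m/s and contact force between the fingers and lid_l below 0.05 N) or (linear speed of lid_xl above 0.55 m/s and contact force between the fingers and lid_xl below 0.05 N)).
It fails at once if the specimen dish is shifted by more than 20 mm (distance of specimen_dish_mid from where it was at the start of the episode above 0.02 m).
It fails at once if the stack of Petri dishes is shifted by more than 20 mm (distance of dish_stack_mid from where it was at the start of the episode above 0.02 m).
It also fails if it takes over 104 s, if anything falls off the work surface, if the arm or the gripper's body presses on something with over 40 N, if the wrist force passes 120 N, or if a joint passes its speed limit or range.

### The arm

A 6-joint arm with a two-finger parallel gripper is mounted at the origin on the work surface. World frame = base frame: x ahead of the robot, y to its left, z up, the work surface at z = 0. Lengths are in m, angles in rad, forces in N, time in s.
With the tool pointing down it reaches from about 0.35 to 0.725 m from the base axis. Payload 4.3 kg.
Tool frame: the origin (TCP) lies between the finger pads; the fingertips stand 19 mm ahead of it and the grasp point (between the pads) is the TCP; z points along the fingers, y is the direction in which the jaws open and shut (so a half turn about z gives the same grasp; the last joint's range is limited). The gripper opens to 85 mm and grips with 20 to 120 N. Pads are 22 mm wide; open, the fingers measure 114 mm over their backs; the gripper's body (76 mm by 85 mm) begins 54 mm behind the grasp point. The pads swing forward as they close: fully open they stand 13 mm farther back than shut.
Start: joints at [-1.44, 0.377, 0.081, 1.274, 0, 1.46], TCP at [0.137, -0.558, 0.25] pointing down, gripper open.
Joint ranges: [-2.72, 2.72], [-0.84, 1.66], [-1.02, 1.22], [-1.77, 2.12], [-1.37, 1.28], [-3.14, 3.14]. Speed limits (rad/s): [2.57, 2.57, 3.14, 3.14, 3.14, 3.14].

### API

Orientations are given as a rotation vector (axis times angle).
In Python, from bench import manip, snapshot, camera_info gives the robot as it stands.
- The arm moves only by the tool send_rows, never from a script. Its argument "deltas" is a list of rows, each a list of 3 entries, a list of its own where there are three numbers: the shift along the world's x, y, z in mm, then the turn about the world's z in degrees, then the closure, from 0 (fully open) to 1 (shut). In form: [[[dx, dy, dz], roll, jaw], ...]. A call has 1 to 5 rows; each row shifts and turns the commanded pose from where the row before left it; what a row does not reach is not made up. A row lasts 1/10 s, in which the tool goes at most 50 mm and 8.59 degrees, less where a joint would pass 70% of its speed; a pose out of reach is approached as far as the arm can. A call is refused whole if a number of a shift passes 50 or a number of a turn 8.59, either way. A call with a gripper value outside its range is refused whole. The fingers move at their own pace and stop on an object; "force" is the grip in N (left out, the last holds). Time passes only in rows, so rows that do not move let the fingers close. It gives the time, the measured TCP pose, the force and the opening at its end, in the units of the state.
- manip.read_state(): the state, without advancing time (a new reading comes with each control period).
- snapshot(name): name is "scene" or "top"; returns the picture (480x640x3 uint8, blue, green, red); there is no depth.
- camera_info(name): a dict with "fx", "fy", "cx", "cy" (pixels), "rvec" (rotation vector, rad) and "tvec" (3), from world to camera coordinates, as OpenCV has them. Camera axes: x right, y down, z forward; pixel columns grow to the right and rows downward; lengths in m; the calibration is good to about 2 mm. A picture is of the moment at which its call begins. camera_info takes no time and is no camera call.
- manip.finish_job(): hands the job in, once; it reports no verdict.
The state is a dict: "clock": time; "joint_positions": joint angles; "joint_vel": joint speeds; "effort": joint torques, N m; "tool_pos": TCP position; "tcp_rot": TCP orientation; "ft_force": force on the tool from outside, world axes, zero at the start; "ft_torque": the same for the moment, N m; "grip_width": opening from 0.0 (shut) to 1.0 (fully open).
Only numpy, scipy, OpenCV 4.12 (cv2) and the standard library are available. Lean on these libraries where they do the work, as an engineer would, in place of code of your own. Each camera call takes 0.05 s, during which the arm holds its last target.

## Working session

There is one attempt and no reset: what is moved stays moved. The work goes in short steps, Python scripts to look and compute and a tool call to move; the robot and the scene stay as the last step left them, time stands still between calls to the robot, and variables do not carry over. Pictures are saved under pics/ and viewed, and the job is handed in when it is done.

Besides the shell and the picture viewer there is one more tool, called as name(argument=value, ...) on one line, values as JSON. send_rows: Moves the arm, as the interface text tells. Its arguments: {"type":"object","properties":{"deltas":{"type":"array"},"force":{"type":"number"}},"required":["deltas"]}

```bash
mkdir -p pics; ls; python3 - <<'E'
from bench import manip, snapshot, camera_info
import cv2
print(manip.read_state())
for n in("scene","top"):
    cv2.imwrite(f"pics/{n}0.png",snapshot(n)); print(n,camera_info(n))
E
```

```text
pics
{'clock': 0.0, 'joint_positions': array([-1.44027060e+00,  3.78093074e-01,  7.96183913e-02,  1.27438013e+00,
       -3.40150359e-06,  1.46048035e+00]), 'joint_vel': array([-2.74875889e-04, -1.31900984e-03, -3.11361375e-04,  9.45205238e-04,
        2.32309644e-03,  8.93267180e-05]), 'effort': array([ 3.05965441e-04, -4.63605380e+01,  2.69875377e+01,  2.08287500e-02,
       -4.21829372e-05, -4.98673828e-06]), 'tool_pos': array([ 0.13706472, -0.55779304,  0.24934078]), 'tcp_rot': array([-3.11679833e+00, -3.77152322e-01,  3.79910068e-05]), 'ft_force': array([ 0.40078976,  0.3911303 , -0.3547905 ]), 'ft_torque': array([-0.03960228, -0.0386297 , -0.05569475]), 'grip_width': 0.9987751441647791}
scene {'fx': 562.0927793037621, 'fy': 562.0927793037621, 'cx': 311.1851102313742, 'cy': 228.27476189976016, 'rvec': array([ 2.11193595,  0.96061467, -0.44903945]), 'tvec': array([-0.31527663, -0.20236278,  1.44442055])}
top {'fx': 465.31659317743635, 'fy': 465.31659317743635, 'cx': 319.76829269231075, 'cy': 242.84736855588238, 'rvec': array([ 2.14979855, -2.17780536,  0.07756033]), 'tvec': array([0.02060429, 0.51946464, 0.85189114])}
```

View pics/scene0.png

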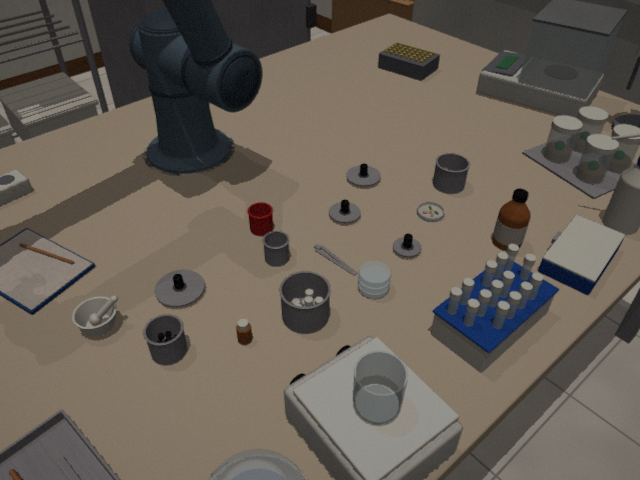

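View pics/top0.png

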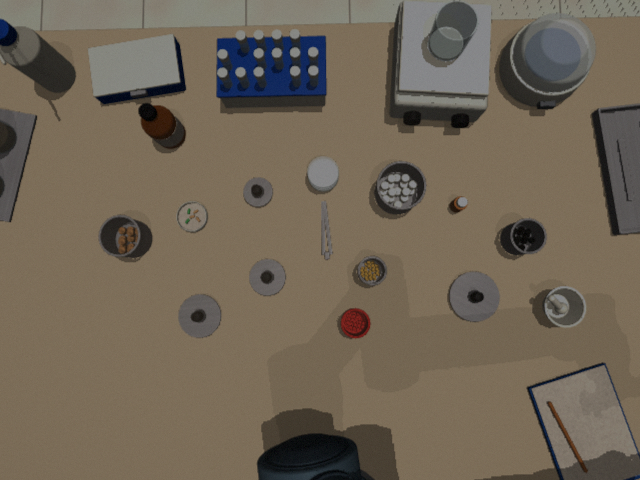

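```bash
cat > h.py <<'E'
import cv2,numpy as np
from bench import camera_info
def P(n):
    c=camera_info(n);K=np.array([[c['fx'],0,c['cx']],[0,c['fy'],c['cy']],[0,0,1]])
    return K,cv2.Rodrigues(c['rvec'])[0],np.asarray(c['tvec']).reshape(3,1)
def tri(ut,us):
    M=[]
    for n in("top","scene"):
        K,R,t=P(n);M.append(K@np.hstack([R,t]))
    X=cv2.triangulatePoints(M[0],M[1],np.array(ut,float).T,np.array(us,float).T);return (X[:3]/X[3]).T
def plane(n,uv,z):
    K,R,t=P(n);d=R.T@np.linalg.inv(K)@np.array([uv[0],uv[1],1.]);o=(-R.T@t).ravel();return o+d*(z-o[2])/d[2]
def proj(n,X):
    K,R,t=P(n);return cv2.projectPoints(np.array(X,float).reshape(-1,1,3),R,t,K,None)[0].reshape(-1,2)
def crop(src,dst,x0,y0,w,h,s):
    im=cv2.imread(src)[y0:y0+h,x0:x0+w];im=cv2.resize(im,None,fx=s,fy=s,interpolation=cv2.INTER_CUBIC)
    im=cv2.convertScaleAbs(im,alpha=1.6,beta=10)
    st=20
    for x in range((x0+st-1)//st*st,x0+w,st): cv2.line(im,(int((x-x0+.5)*s),0),(int((x-x0+.5)*s),6),(0,255,255),1);cv2.putText(im,str(x),(int((x-x0)*s),18),0,.4,(0,255,255),1)
    for y in range((y0+st-1)//st*st,y0+h,st): cv2.line(im,(0,int((y-y0+.5)*s)),(6,int((y-y0+.5)*s)),(0,255,255),1);cv2.putText(im,str(y),(8,int((y-y0)*s)+5),0,.4,(0,255,255),1)
    cv2.imwrite(dst,im)
E
python3 - <<'E'
from h import *
crop("pics/top0.png","pics/t_a.png",90,150,200,150,4)
crop("pics/top0.png","pics/t_a2.png",170,200,200,150,4)
crop("pics/top0.png","pics/t_b.png",330,150,200,150,4)
crop("pics/top0.png","pics/t_c.png",400,200,200,150,4)
crop("pics/scene0.png","pics/s_a.png",320,140,160,120,5)
crop("pics/scene0.png","pics/s_b.png",130,200,200,150,4)
crop("pics/scene0.png","pics/s_c.png",130,240,200,150,4)
E
```

```text
(no output)
```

View pics/t_a.png

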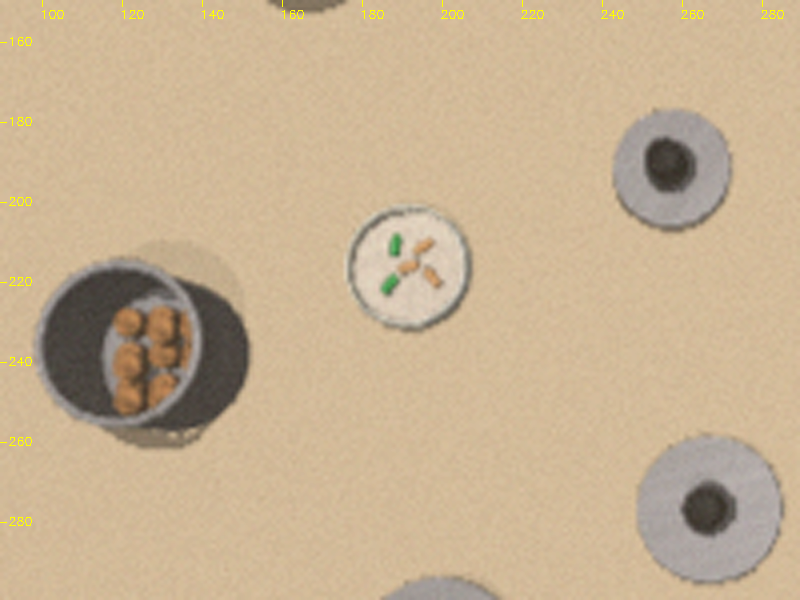

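View pics/t_a2.png

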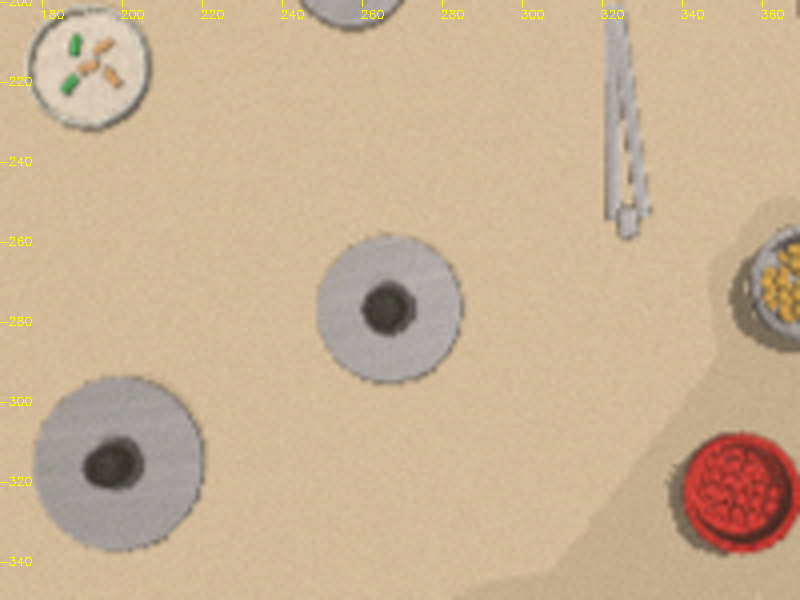

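View pics/t_b.png

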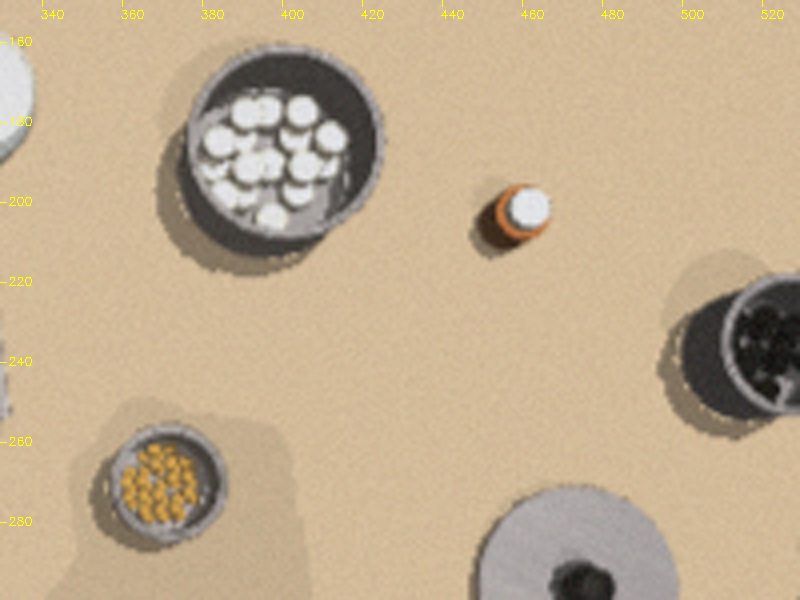

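View pics/t_c.png

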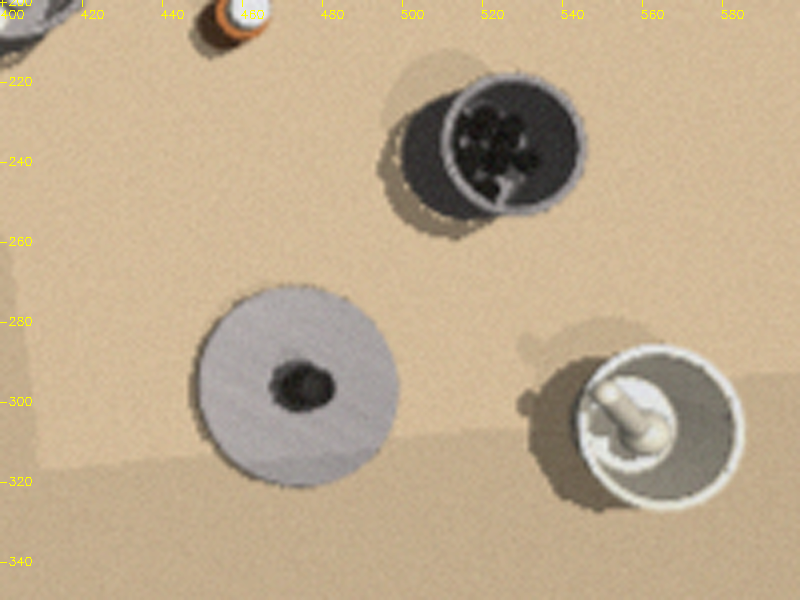

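View pics/s_a.png

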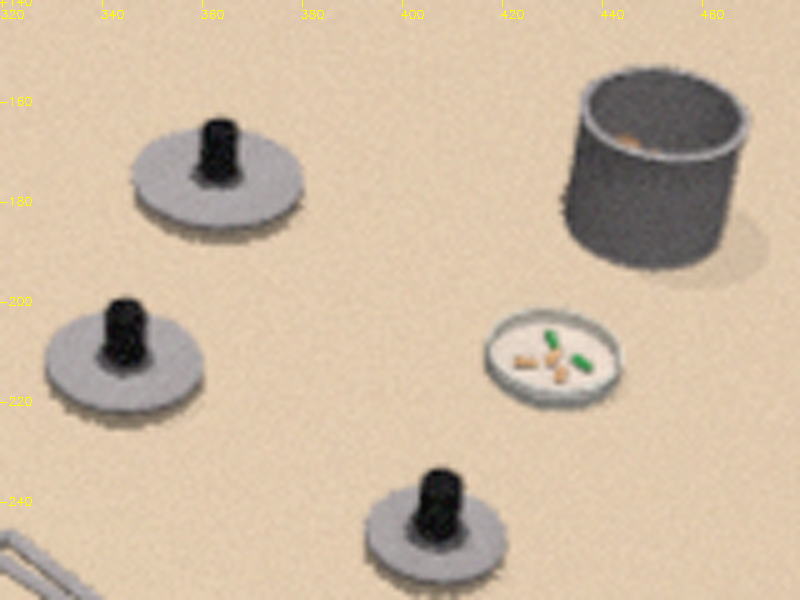

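View pics/s_c.png

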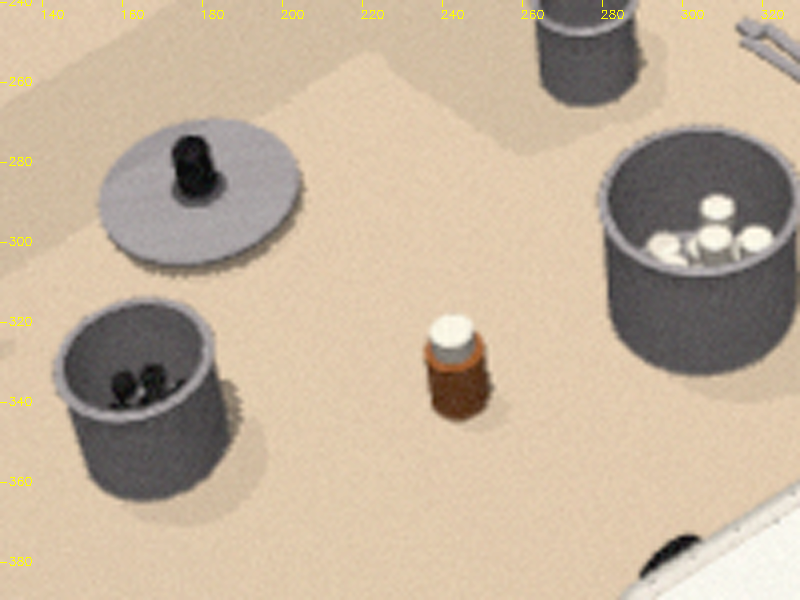

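```bash
python3 - <<'E'
from h import *
crop("pics/scene0.png","pics/s_d.png",230,190,160,120,5)
crop("pics/scene0.png","pics/s_e.png",260,230,160,120,5)
E
```

```text
(no output)
```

View pics/s_d.png

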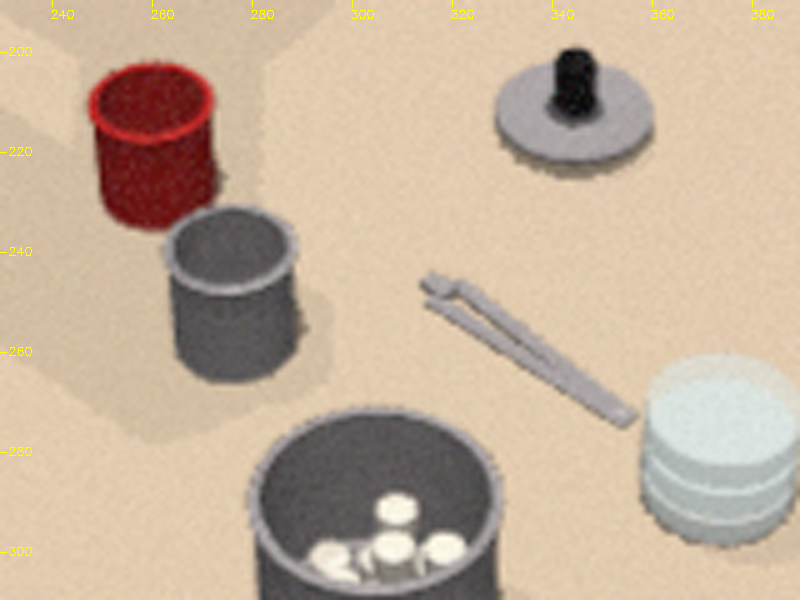

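View pics/s_e.png

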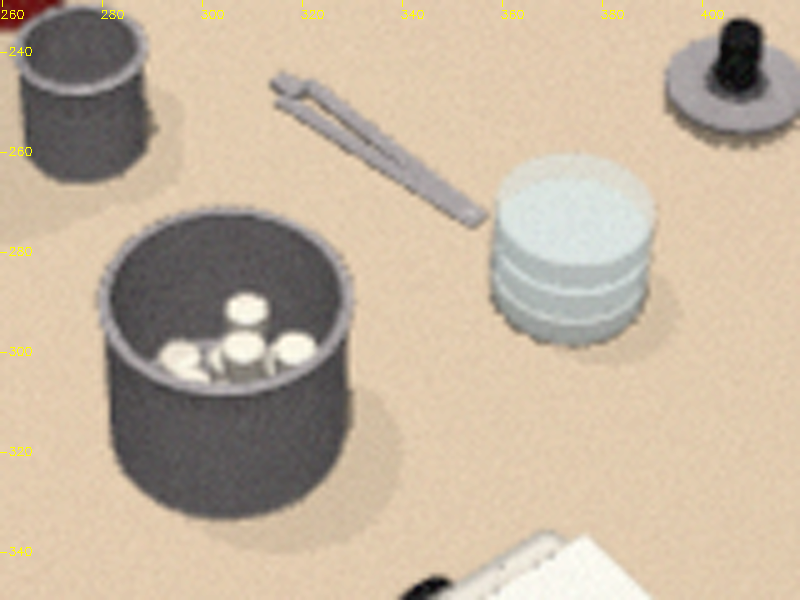

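```bash
cat > fit.py <<'E'
from h import *
from scipy.optimize import least_squares
a=np.linspace(0,2*np.pi,181)
def bb(n,c,r):
    p=proj(n,np.c_[c[0]+r*np.cos(a),c[1]+r*np.sin(a),np.full(181,c[2])]);return np.r_[p[:,0].min(),p[:,0].max(),p[:,1].min(),p[:,1].max()]
def px(b,x0,y0,s): b=np.array(b,float)/s-.5; return b+np.array([x0,x0,y0,y0])
def fit(t,s):
    f=lambda v:np.r_[bb("top",v[:3],v[3])-t,bb("scene",v[:3],v[3])-s] if s is not None else None
    return least_squares(f,[.45,0,.03,.04],x_scale=.01)
A,A2,B,C=(90,150,4),(170,200,4),(330,150,4),(400,200,4)
SA,SC,SD,SE=(320,140,5),(130,240,4),(230,190,5),(260,230,5)
O={'lidS':(px([613,731,108,231],*A),px([364,508,485,584],*SA),.029,.012),
'lidM':(px([637,783,434,583],*A),px([44,205,310,412],*SA),.035,.012),
'lidL':(px([34,204,376,551],*A2),px([131,304,127,228],*SA),.041,.012),
'lidXL':(px([195,399,284,488],*C),px([98,303,118,266],*SC),.047,.012),
'jarS':(px([108,228,423,543],*B),px([165,297,205,296],*SD),.025,.052),
'jarM':(px([441,586,73,215],*C),px([54,215,298,419],*SC),.031,.058),
'jarL':(px([36,201,257,427],*A),px([578,748,66,158],*SA),.037,.064),
'jarXL':(px([187,383,45,242],*B),px([101,353,206,393],*SE),.043,.070)}
if __name__=="__main__":
  for k,(t,s,r,z) in O.items():
    R=fit(t,s)
    g=least_squares(lambda v:np.r_[bb("top",[v[0],v[1],z],r)-t,bb("scene",[v[0],v[1],z],r)-s],[.45,0],x_scale=.01)
    gt=least_squares(lambda v:bb("top",[v[0],v[1],z],r)-t,[.45,0],x_scale=.01)
    gs=least_squares(lambda v:bb("scene",[v[0],v[1],z],r)-s,[.45,0],x_scale=.01)
    print(k,'xyz r mm',(R.x*1000).round(1),'exp',r*1000,z*1000,'fixed',(g.x*1000).round(1),'top',(gt.x*1000).round(1),'scene',(gs.x*1000).round(1),'res',np.abs(g.fun).max().round(2),'R',np.hypot(*g.x).round(3))
  for n,u in(('stack',(323,174)),('spec',(192,217)),('red',(354,323)),('btl',(460,205))): print(n,(plane('top',u,.03)*1000).round())
E
python3 fit.py
python3 - <<'E'
from h import *
# knob tops: top view, scene view
ut=np.array([[668/4+89.5,163/4+149.5],[707/4+89.5,507/4+149.5],[105/4+169.5,466/4+199.5],[314/4+399.5,386/4+199.5]])
us=np.array([[441/5+319.5,476/5+139.5],[124/5+319.5,305/5+139.5],[220/5+319.5,126/5+139.5],[189/4+129.5,143/4+239.5]])
print((tri(ut,us)*1000).round(1))
E
```

```text
lidS xyz r mm [622.5 134.3   9.8  29.4] exp 29.0 12.0 fixed [622.7 133.5] top [621.6 133.5] scene [624.3 132.8] res 1.15 R 0.637
lidM xyz r mm [458.1 115.7  11.2  35.2] exp 35.0 12.0 fixed [458.3 115.4] top [457.9 115.3] scene [459.1 115.3] res 0.39 R 0.473
lidL xyz r mm [386.5 244.4  11.3  40.9] exp 41.0 12.0 fixed [386.7 244.1] top [386.3 244. ] scene [387.4 244.1] res 0.38 R 0.457
lidXL xyz r mm [ 417.1 -273.6   10.8   47.6] exp 47.0 12.0 fixed [ 417.5 -273.6] top [ 416.9 -273.5] scene [ 418.7 -273.8] res 0.7 R 0.499
jarS xyz r mm [466.4 -79.6  49.7  26.8] exp 25.0 52.0 fixed [466.9 -79.9] top [466.1 -79.7] scene [468.9 -81. ] res 1.62 R 0.474
jarM xyz r mm [ 525.  -360.7   57.2   32.2] exp 31.0 58.0 fixed [ 525.2 -360.7] top [ 524.7 -360.6] scene [ 526.  -360.9] res 1.09 R 0.637
jarL xyz r mm [535.7 377.6  64.4  38.2] exp 37.0 64.0 fixed [535.6 377.8] top [535.5 377.6] scene [535.6 378.4] res 1.06 R 0.655
jarXL xyz r mm [ 618.2 -133.7   68.2   44.3] exp 43.0 70.0 fixed [ 618.5 -134. ] top [ 617.4 -133.9] scene [ 620.1 -134.5] res 1.7 R 0.633
stack [650.   6.  30.]
spec [572. 255.  30.]
red [370. -47.  30.]
btl [ 587. -250.   30.]
[[ 620.6  133.    40.2]
 [ 458.4  113.3   42.9]
 [ 387.4  242.9   41.2]
 [ 416.8 -273.1   41.1]]
```

send_rows(deltas=[[[28,28.5,0],8.5,0],[[28,28.5,0],8.5,0],[[28,28.5,0],8.5,0],[[28,28.5,0],8.5,0],[[28,28.5,0],8.5,0]], force=40)

```text
clock: 0.6
tool_pos: [0.2778, -0.4144, 0.2499]
tcp_rot: [-2.765, -1.49, -0.0]
ft_force: [1.2, 0.4, -0.2]
grip_width: 0.998
```

send_rows(deltas=[[[28,28.5,-20],8.5,0.3],[[28,28.5,-20],8.5,0.4],[[28,28.5,-20],8.5,0.4],[[28,28.5,-20],8.5,0.4],[[28,28.5,-20],8.5,0.4]])

```text
clock: 1.1
tool_pos: [0.4178, -0.2719, 0.1493]
tcp_rot: [-2.037, -2.391, -0.0]
ft_force: [1.0, -0.3, 0.0]
grip_width: 0.605
```

send_rows(deltas=[[[0,0,0],0,0.4],[[0,0,0],0,0.4]])

```text
clock: 1.3
tool_pos: [0.4168, -0.2724, 0.1496]
tcp_rot: [-2.042, -2.385, 0.001]
ft_force: [-0.3, -0.2, 0.5]
grip_width: 0.603
```

```bash
python3 - <<'E'
from bench import manip
print({k:v for k,v in manip.read_state().items() if k not in('effort','joint_vel')})
E
```

```text
{'clock': 1.3, 'joint_positions': array([-7.06090045e-01,  2.80939787e-01, -3.24947198e-01,  9.67010043e-01,
       -5.00755966e-04,  7.10225366e-01]), 'tool_pos': array([ 0.41680825, -0.27243593,  0.14959073]), 'tcp_rot': array([-2.04203713e+00, -2.38463834e+00,  7.92876484e-04]), 'ft_force': array([-0.26915423, -0.22122112,  0.53919443]), 'ft_torque': array([-0.02983287,  0.01463963, -0.00045441]), 'grip_width': 0.6025574329146265}
```

send_rows(deltas=[[[0,-1,-40],0,0.4],[[0,0,-35],0,0.4],[[0,0,-20],0,0.4],[[0,0,-12],0,0.4],[[0,0,-5],0,0.4]])

```text
clock: 1.8
tool_pos: [0.4164, -0.2753, 0.0379]
tcp_rot: [-2.047, -2.382, 0.0]
ft_force: [0.2, -0.1, -0.8]
grip_width: 0.596
```

```bash
python3 - <<'E'
from h import *
from bench import manip,snapshot
for n,b in(("scene",(120,180,160,120,5)),):
    cv2.imwrite(f"pics/{n}1.png",snapshot(n)); crop(f"pics/{n}1.png","pics/c1.png",*b)
print(manip.read_state()['tool_pos'])
E
```

```text
[ 0.41659013 -0.27517848  0.03789585]
```

View pics/c1.png

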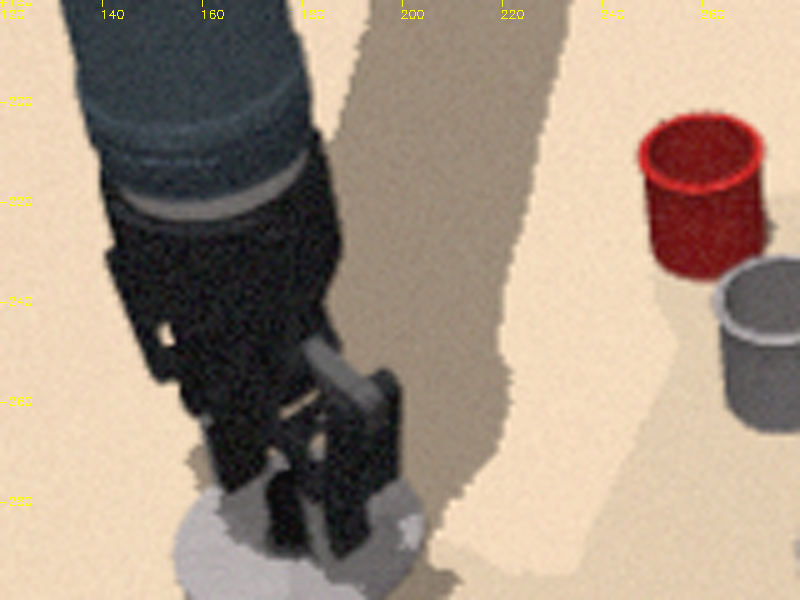

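send_rows(deltas=[[[0.5,1.5,0],0,0.6],[[0,0,0],0,0.85],[[0,0,0],0,1],[[0,0,0],0,1],[[0,0,0],0,1]])

```text
clock: 2.35
tool_pos: [0.4183, -0.2738, 0.0397]
tcp_rot: [2.043, 2.383, -0.001]
ft_force: [-1.9, 0.4, 6.0]
grip_width: 0.193
```

send_rows(deltas=[[[0,0,0],0,1],[[0,0,5],0,1],[[0,0,10],0,1]])

```text
clock: 2.65
tool_pos: [0.417, -0.2722, 0.0532]
tcp_rot: [-2.043, -2.384, -0.001]
ft_force: [0.2, -0.6, -2.6]
grip_width: 0.195
```

send_rows(deltas=[[[0,0,30],0,1],[[0,0,40],0,1],[[10,7,40],0,1],[[30,21,10],0,1],[[40,28,0],0,1]])

```text
clock: 3.15
tool_pos: [0.4993, -0.2182, 0.1772]
tcp_rot: [2.045, 2.377, 0.001]
ft_force: [1.1, -0.9, -1.8]
grip_width: 0.189
```

send_rows(deltas=[[[40,28,0],0,1],[[40,28,0],0,1],[[30,20,0],0,1],[[11,6,0],0,1],[[0,0,0],0,1]])

```text
clock: 3.65
tool_pos: [0.6201, -0.1333, 0.1734]
tcp_rot: [2.041, 2.388, 0.001]
ft_force: [-0.1, -0.3, -2.5]
grip_width: 0.195
```

```bash
python3 - <<'E'
from h import *
from bench import manip,snapshot
for n,b in(("scene",(230,160,160,200,3)),("top",(330,120,160,120,5))):
    cv2.imwrite(f"pics/{n}2.png",snapshot(n)); crop(f"pics/{n}2.png",f"pics/c2{n}.png",*b)
s=manip.read_state();print(s['tool_pos'],s['ft_force'],s['clock'])
E
```

```text
[ 0.6181166  -0.13484062  0.17334867] [-0.26632418 -0.82198395 -1.82727796] 3.75
```

View pics/c2scene.png

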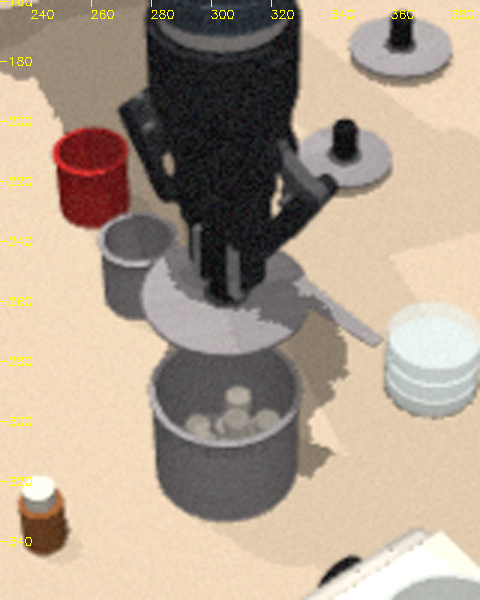

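View pics/c2top.png

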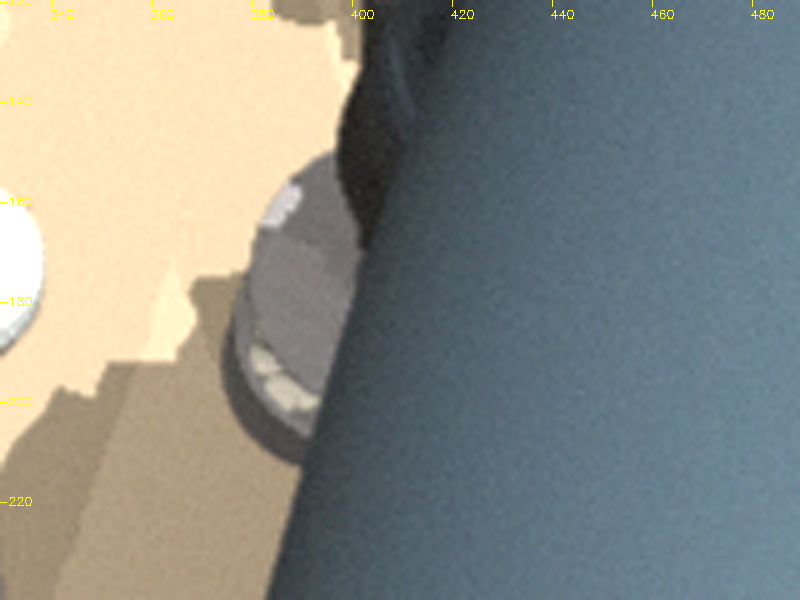

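```bash
python3 - <<'E'
from fit import *
b=bb("scene",[.618,-.1345,.146],.047)+.5-np.array([230,230,160,160]); print(b*3, "seen 141 312 ? 355")
b=bb("top",[.618,-.1345,.146],.047)+.5-np.array([330,330,120,120]); print(b*5,"seen 248 left")
E
```

```text
[136.40589777 307.55246264 233.97642105 351.84686372] seen 141 312 ? 355
[249.09833683 537.59429512 136.52981436 418.74017891] seen 248 left
```

send_rows(deltas=[[[0,0.5,-25],0,1],[[0,0,-20],0,1],[[0,0,-10],0,1],[[0,0,-5],0,1],[[0,0,0],0,1]])

```text
clock: 4.25
tool_pos: [0.6179, -0.1348, 0.1132]
tcp_rot: [-2.045, -2.384, 0.001]
ft_force: [-0.3, 0.8, -2.0]
grip_width: 0.189
```

send_rows(deltas=[[[0,0,-3],0,1],[[0,0,-3],0,1],[[0,0,-2],0,1],[[0,0,-1],0,1],[[0,0,0],0,1]])

```text
clock: 4.75
tool_pos: [0.6186, -0.1344, 0.1042]
tcp_rot: [-2.044, -2.385, 0.0]
ft_force: [-0.0, 0.3, -2.8]
grip_width: 0.187
```

send_rows(deltas=[[[0,0,-1],0,1],[[0,0,-1],0,1],[[0,0,0],0,1]])

```text
clock: 5.05
tool_pos: [0.6185, -0.1344, 0.1022]
tcp_rot: [-2.044, -2.385, 0.0]
ft_force: [0.0, -0.5, -2.7]
grip_width: 0.191
```

send_rows(deltas=[[[0,0,-1],0,1],[[0,0,0],0,1]])

```text
clock: 5.25
tool_pos: [0.6187, -0.1344, 0.1018]
tcp_rot: [2.044, 2.385, 0.0]
ft_force: [-1.4, -0.0, 1.7]
grip_width: 0.187
```

send_rows(deltas=[[[0,0,-0.5],0,1],[[0,0,0],0,0.7],[[0,0,0],0,0.5],[[0,0,0],0,0.4],[[0,0,0],0,0.4]])

```text
clock: 5.75
tool_pos: [0.6187, -0.1345, 0.1007]
tcp_rot: [2.045, 2.385, 0.0]
ft_force: [0.5, -0.3, -0.1]
grip_width: 0.602
```

send_rows(deltas=[[[0,0,5],0,0.4],[[0,0,20],0,0.4],[[0,0,35],0,0.4],[[0,30,20],0,0.4],[[0,40,0],0,0.4]])

```text
clock: 6.25
tool_pos: [0.6214, -0.0659, 0.1853]
tcp_rot: [2.044, 2.376, 0.006]
ft_force: [1.2, 1.0, -0.1]
grip_width: 0.602
```

send_rows(deltas=[[[0,45,0],0,0.4],[[2,45,0],0,0.4],[[1,45,0],0,0.4],[[0,40,0],0,0.4],[[0,22,0],0,0.4]])

```text
clock: 6.75
tool_pos: [0.6213, 0.1359, 0.1813]
tcp_rot: [-2.041, -2.388, -0.002]
ft_force: [-0.0, 0.3, 0.4]
grip_width: 0.597
```

```bash
python3 - <<'E'
from h import *
from bench import manip,snapshot
for n,b in(("scene",(260,230,160,120,5)),("top",(330,130,160,120,5))):
    cv2.imwrite(f"pics/{n}3.png",snapshot(n)); crop(f"pics/{n}3.png",f"pics/c3{n}.png",*b)
s=manip.read_state();print(s['tool_pos'],s['ft_force'],s['clock'],s['joint_positions'])
E
```

```text
[0.62135873 0.13588507 0.18112663] [-0.86956103  0.0981316  -0.25503491] 6.85 [1.15242587e-01 5.26810034e-01 1.35252526e-01 1.17866842e+00
 8.06094197e-04 1.52776312e+00]
```

View pics/c3scene.png

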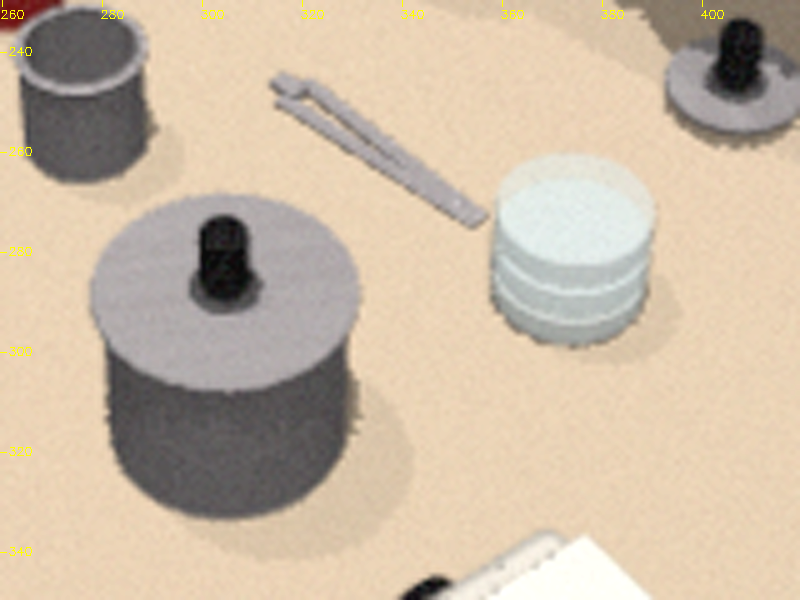

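View pics/c3top.png

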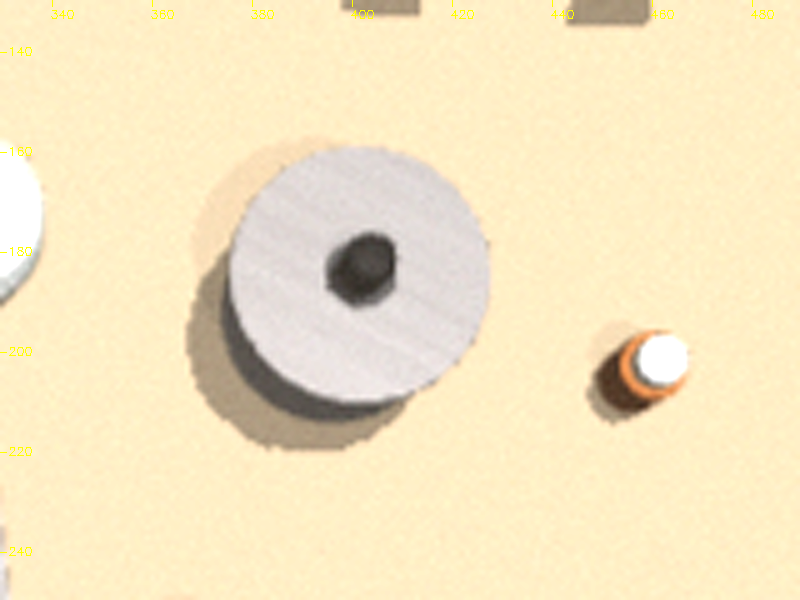

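send_rows(deltas=[[[0.5,-2.5,-40],0,0.4],[[0,0,-40],0,0.4],[[0,0,-35],0,0.4],[[0,0,-18],0,0.4],[[0,0,-7],0,0.4]])

```text
clock: 7.35
tool_pos: [0.6202, 0.1286, 0.0383]
tcp_rot: [-2.044, -2.382, 0.006]
ft_force: [-0.5, -0.6, 1.3]
grip_width: 0.601
```

send_rows(deltas=[[[0,0,0],0,0.6],[[0,0,0],0,0.8],[[0,0,0],0,1],[[0,0,0],0,1],[[0,0,0],0,1]])

```text
clock: 7.85
tool_pos: [0.6237, 0.13, 0.0427]
tcp_rot: [2.043, 2.383, 0.004]
ft_force: [-0.3, -0.8, 6.4]
grip_width: 0.189
```

send_rows(deltas=[[[0,0,5],0,1],[[0,0,15],0,1],[[0,0,40],0,1],[[-5,-5,40],0,1],[[-20,-27,20],0,1]])

```text
clock: 8.35
tool_pos: [0.6001, 0.0999, 0.1648]
tcp_rot: [2.038, 2.385, 0.009]
ft_force: [0.2, -1.3, 0.2]
grip_width: 0.188
```

send_rows(deltas=[[[-30,-42,0],0,1],[[-30,-42,0],0,1],[[-30,-42,0],0,1],[[-25,-35,0],0,1],[[-14,-20,0],0,1]])

```text
clock: 8.85
tool_pos: [0.4684, -0.0807, 0.1609]
tcp_rot: [-2.046, -2.382, 0.002]
ft_force: [0.9, -0.3, -1.6]
grip_width: 0.191
```

send_rows(deltas=[[[0,0,-20],0,1],[[0,0,-10],0,1],[[0,0,0],0,1],[[0,0,0],0,1]])

```text
clock: 9.25
tool_pos: [0.4709, -0.0784, 0.1308]
tcp_rot: [-2.043, -2.386, 0.0]
ft_force: [0.3, 0.5, -0.0]
grip_width: 0.185
```

```bash
python3 - <<'E'
from h import *
from bench import manip,snapshot
for n,b in(("scene",(200,160,160,120,5)),("top",(310,210,160,120,5))):
    cv2.imwrite(f"pics/{n}4.png",snapshot(n)); crop(f"pics/{n}4.png",f"pics/c4{n}.png",*b)
s=manip.read_state();print(s['tool_pos'],s['ft_force'],s['clock'],s['joint_positions'])
E
```

```text
[ 0.47165849 -0.07862537  0.13134061] [-0.14893648  0.83372804 -0.81519209] 9.35 [-2.97983261e-01  2.57978061e-01 -4.08432392e-01  9.03501829e-01
  5.21552981e-05  1.11812868e+00]
```

View pics/c4scene.png

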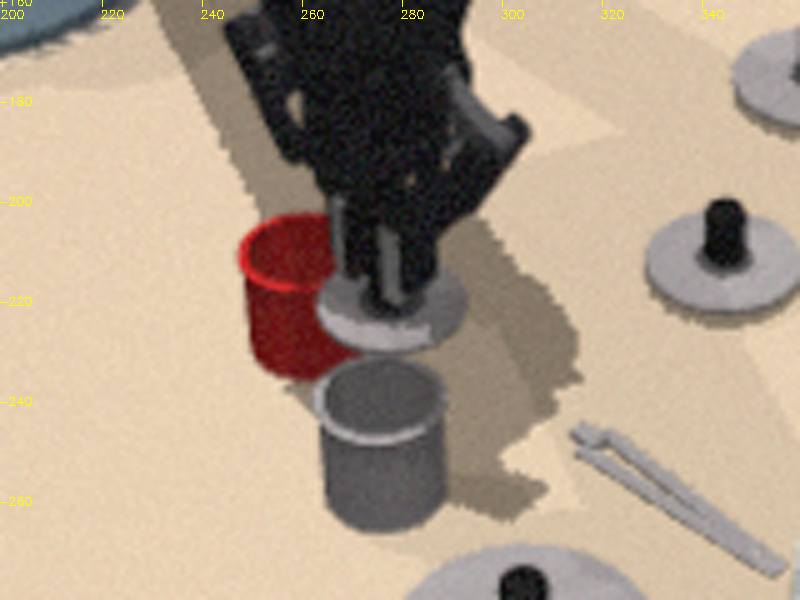

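View pics/c4top.png

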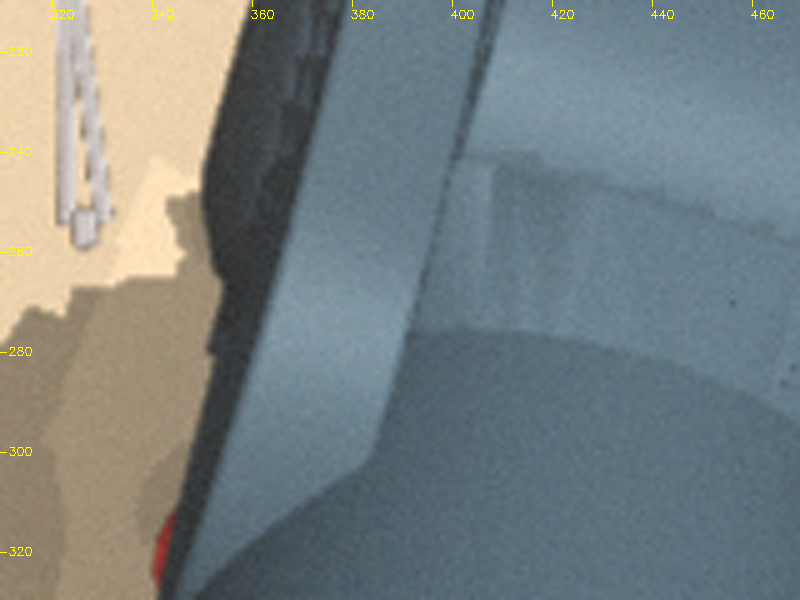

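```bash
python3 - <<'E'
from fit import *
s=px([316,468,0,349],200,160,5)
for z in (.0985,.1006,.103):
  g=least_squares(lambda v:(bb("scene",[v[0],v[1],z],.029)-s)[[0,1,3]],[.45,0],x_scale=.01); print(g.x,g.fun)
E
```

```text
[ 0.46879801 -0.07280332] [ 0.0114089  -0.01141762  0.00070499]
[ 0.47077161 -0.07424833] [-0.03422885  0.03425509 -0.00212134]
[ 0.47302711 -0.07589973] [-0.08672266  0.08678934 -0.00539282]
```

send_rows(deltas=[[[-4,-5.5,0],0,1],[[0,0,-15],0,1],[[0,0,-10],0,1],[[0,0,0],0,1],[[0,0,0],0,1]])

```text
clock: 9.85
tool_pos: [0.4667, -0.0845, 0.1058]
tcp_rot: [-2.044, -2.385, 0.0]
ft_force: [0.2, 0.6, -0.9]
grip_width: 0.186
```

```bash
python3 - <<'E'
from h import *
from bench import manip,snapshot
for n,b in(("scene",(200,160,160,120,5)),):
    cv2.imwrite(f"pics/{n}5.png",snapshot(n)); crop(f"pics/{n}5.png",f"pics/c5{n}.png",*b)
s=manip.read_state();print(s['tool_pos'],s['ft_force'],s['clock'])
E
```

```text
[ 0.46706435 -0.08453804  0.10611959] [ 0.14099578  0.36707204 -0.67385886] 9.9
```

View pics/c5scene.png

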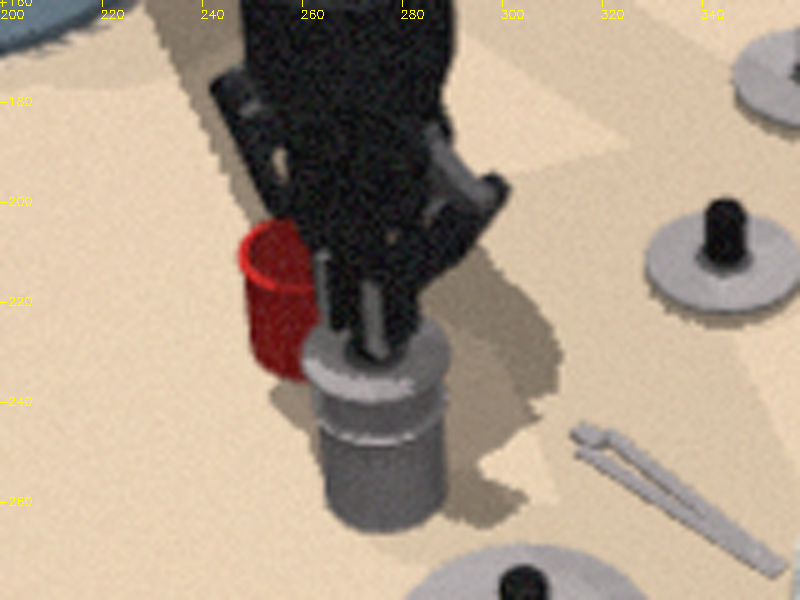

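send_rows(deltas=[[[0,0,-6],0,1],[[0,0,-5],0,1],[[0,0,-3],0,1],[[0,0,-2],0,1],[[0,0,0],0,1]])

```text
clock: 10.4
tool_pos: [0.4666, -0.0844, 0.0895]
tcp_rot: [-2.044, -2.385, 0.0]
ft_force: [-0.9, -0.3, -0.8]
grip_width: 0.19
```

send_rows(deltas=[[[0,0,-1],0,1],[[0,0,-1],0,1],[[0,0,0],0,1]])

```text
clock: 10.7
tool_pos: [0.4669, -0.0845, 0.0878]
tcp_rot: [2.044, 2.385, 0.0]
ft_force: [-0.5, 0.4, -0.5]
grip_width: 0.193
```

send_rows(deltas=[[[0,0,-1],0,1],[[0,0,0],0,1]])

```text
clock: 10.9
tool_pos: [0.467, -0.0845, 0.0868]
tcp_rot: [2.044, 2.385, 0.0]
ft_force: [0.5, 0.8, -0.7]
grip_width: 0.191
```

send_rows(deltas=[[[0,0,-1],0,1],[[0,0,0],0,1]])

```text
clock: 11.1
tool_pos: [0.4671, -0.0846, 0.0866]
tcp_rot: [2.044, 2.385, 0.0]
ft_force: [-3.3, 0.1, 7.2]
grip_width: 0.19
```

send_rows(deltas=[[[0,0,0],0,0.8],[[0,0,0],0,0.6],[[0,0,0],0,0.4],[[0,0,0],0,0.4]])

```text
clock: 11.5
tool_pos: [0.467, -0.0845, 0.0857]
tcp_rot: [2.044, 2.385, 0.0]
ft_force: [-0.4, -0.8, -0.1]
grip_width: 0.602
```

send_rows(deltas=[[[0,0,5],0,0.4],[[0,0,20],0,0.4],[[0,0,35],0,0.4],[[-2,30,10],0,0.4],[[-3,40,0],0,0.4]])

```text
clock: 12.0
tool_pos: [0.4645, -0.0153, 0.1585]
tcp_rot: [2.045, 2.378, 0.005]
ft_force: [0.1, 1.1, -0.8]
grip_width: 0.604
```

send_rows(deltas=[[[-4,45,0],0,0.4],[[0,45,0],0,0.4],[[0,40,0],0,0.4],[[0,0,0],0,0.4],[[0,0,0],0,0.4]])

```text
clock: 12.5
tool_pos: [0.4578, 0.1161, 0.156]
tcp_rot: [2.042, 2.387, -0.0]
ft_force: [0.3, -1.3, -0.4]
grip_width: 0.602
```

```bash
python3 - <<'E'
from h import *
from bench import manip,snapshot
for n,b in(("scene",(200,160,160,120,5)),("top",(310,210,160,120,5))):
    cv2.imwrite(f"pics/{n}6.png",snapshot(n)); crop(f"pics/{n}6.png",f"pics/c6{n}.png",*b)
s=manip.read_state();print(s['tool_pos'],s['ft_force'],s['clock'],s['joint_positions'])
E
```

```text
[0.45800937 0.11468791 0.15588663] [ 0.18845743 -0.08744572 -0.05806966] 12.6 [ 1.11189758e-01  2.25619247e-01 -3.81958067e-01  9.63210809e-01
 -4.84712243e-04  1.52935689e+00]
```

View pics/c6scene.png

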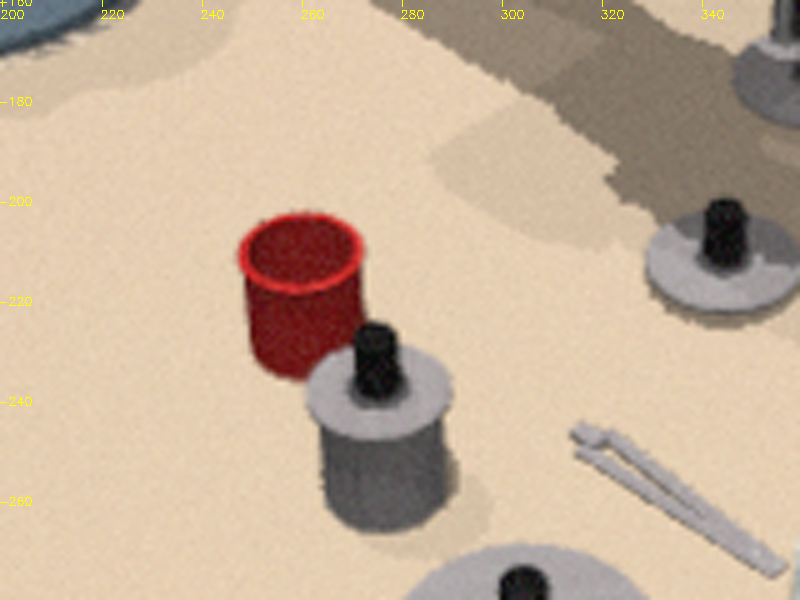

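View pics/c6top.png

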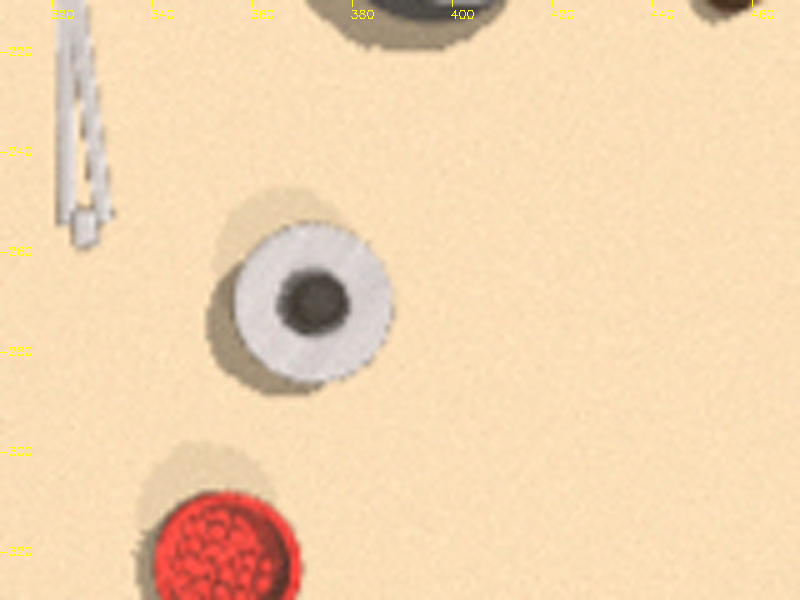

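send_rows(deltas=[[[0,0.3,-40],0,0.4],[[0,0,-40],0,0.4],[[0,0,-25],0,0.4],[[0,0,-11],0,0.4],[[0,0,0],0,0.4]])

```text
clock: 13.1
tool_pos: [0.4568, 0.1146, 0.0387]
tcp_rot: [-2.046, -2.382, 0.004]
ft_force: [-0.8, 0.3, 1.2]
grip_width: 0.603
```

send_rows(deltas=[[[0,0,0],0,0.4],[[0,0,0],0,0.7],[[0,0,0],0,1],[[0,0,0],0,1],[[0,0,0],0,1]])

```text
clock: 13.6
tool_pos: [0.4591, 0.1159, 0.0411]
tcp_rot: [2.043, 2.384, 0.003]
ft_force: [-1.5, 0.0, 5.4]
grip_width: 0.188
```

send_rows(deltas=[[[0,0,0],0,1]])

```text
clock: 13.7
tool_pos: [0.4591, 0.1159, 0.0411]
tcp_rot: [2.043, 2.384, 0.003]
ft_force: [-0.5, -0.4, 5.1]
grip_width: 0.188
```

send_rows(deltas=[[[0,0,5],0,1],[[0,0,15],0,1],[[0,0,40],0,1],[[0,0,45],0,1],[[0,-15,35],0,1]])

```text
clock: 14.2
tool_pos: [0.458, 0.1017, 0.1823]
tcp_rot: [2.041, 2.387, 0.003]
ft_force: [0.7, -0.5, -1.8]
grip_width: 0.193
```

send_rows(deltas=[[[6,-35,5],0,1],[[6,-43,0],0,1],[[6,-43,0],0,1],[[6,-43,0],0,1],[[6,-43,0],0,1]])

```text
clock: 14.7
tool_pos: [0.4877, -0.1077, 0.1851]
tcp_rot: [-2.044, -2.385, -0.0]
ft_force: [0.9, 0.3, -1.9]
grip_width: 0.187
```

send_rows(deltas=[[[6,-43,0],0,1],[[6,-43,0],0,1],[[6,-43,0],0,1],[[6,-43,0],0,1],[[6,-43,0],0,1]])

```text
clock: 15.2
tool_pos: [0.5177, -0.3227, 0.1848]
tcp_rot: [-2.044, -2.385, -0.0]
ft_force: [0.7, 0.7, -1.4]
grip_width: 0.192
```

send_rows(deltas=[[[6,-25,0],0,1],[[0,-14,-10],0,1],[[0,0,-15],0,1],[[0,0,-10],0,1],[[0,0,0],0,1]])

```text
clock: 15.7
tool_pos: [0.5224, -0.3581, 0.1473]
tcp_rot: [-2.04, -2.382, -0.0]
ft_force: [-0.7, 0.2, -0.9]
grip_width: 0.191
```

send_rows(deltas=[[[0,0,0],0,1]])

```text
clock: 15.8
tool_pos: [0.5236, -0.359, 0.1496]
tcp_rot: [-2.042, -2.385, -0.0]
ft_force: [-0.0, -0.6, -1.6]
grip_width: 0.192
```

send_rows(deltas=[[[1,-1,-15],0,1],[[0,0,-15],0,1],[[0,0,-8],0,1],[[0,0,0],0,1],[[0,0,0],0,1]])

```text
clock: 16.3
tool_pos: [0.5252, -0.3611, 0.1126]
tcp_rot: [2.044, 2.385, 0.0]
ft_force: [-0.5, 0.1, -0.7]
grip_width: 0.188
```

```bash
python3 - <<'E'
from fit import *
from bench import manip,snapshot
for n,b in(("scene",(90,240,160,120,5)),("top",(450,170,160,120,5))):
    cv2.imwrite(f"pics/{n}7.png",snapshot(n)); crop(f"pics/{n}7.png",f"pics/c7{n}.png",*b)
s=manip.read_state();p=s['tool_pos'];print(p,s['ft_force'],s['clock'])
for n,o in(("scene",(90,90,240,240)),("top",(450,450,170,170))): print((bb(n,[.525,-.3607,p[2]-.0291],.035)+.5-np.array(o))*5)
E
```

```text
[ 0.52554257 -0.36155563  0.11298846] [ 0.17935365  0.20251529 -1.23966926] 16.4
[242.32490155 463.15339073 311.69886954 478.8658785 ]
[321.94653002 525.20420841 221.20904658 421.10532256]
```

View pics/c7scene.png

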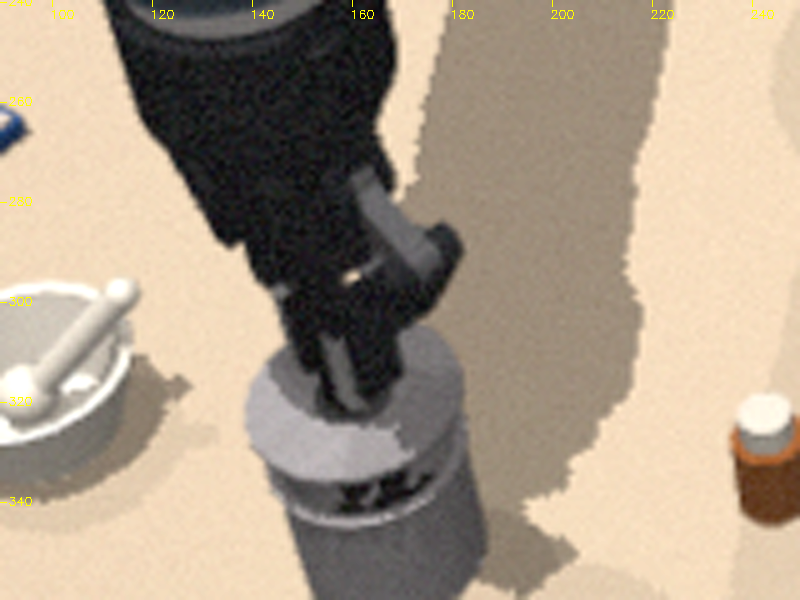

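View pics/c7top.png

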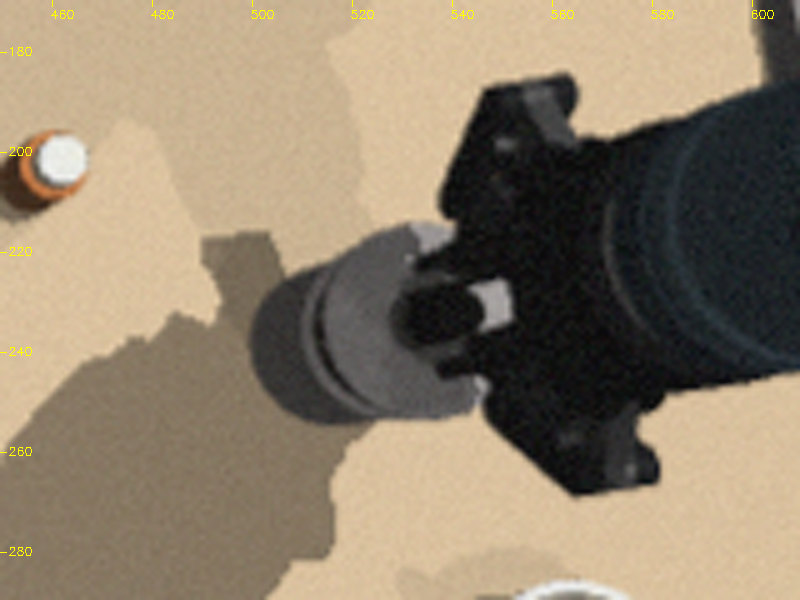

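send_rows(deltas=[[[0,0.5,-8],0,1],[[0,0,-6],0,1],[[0,0,-3],0,1],[[0,0,-2],0,1],[[0,0,0],0,1]])

```text
clock: 16.9
tool_pos: [0.5247, -0.3605, 0.0923]
tcp_rot: [-2.044, -2.385, -0.0]
ft_force: [0.3, -0.4, -0.5]
grip_width: 0.189
```

send_rows(deltas=[[[0,0,-1],0,1],[[0,0,-1],0,1],[[0,0,0],0,1]])

```text
clock: 17.2
tool_pos: [0.5251, -0.3609, 0.0912]
tcp_rot: [2.044, 2.385, 0.0]
ft_force: [-0.5, 0.6, 0.5]
grip_width: 0.191
```

send_rows(deltas=[[[0,0,-1],0,1],[[0,0,0],0,1]])

```text
clock: 17.4
tool_pos: [0.5252, -0.3609, 0.0912]
tcp_rot: [2.044, 2.384, -0.0]
ft_force: [-2.2, 1.2, 5.4]
grip_width: 0.192
```

send_rows(deltas=[[[0,0,0],0,0.8],[[0,0,0],0,0.6],[[0,0,0],0,0.4],[[0,0,0],0,0.4]])

```text
clock: 17.8
tool_pos: [0.5249, -0.3607, 0.0896]
tcp_rot: [-2.044, -2.385, -0.0]
ft_force: [-0.1, 0.1, -0.6]
grip_width: 0.602
```

send_rows(deltas=[[[0,0,5],0,0.4],[[0,0,20],0,0.4],[[0,0,40],0,0.4],[[0,0,30],0,0.4],[[-5,25,0],0,0.4]])

```text
clock: 18.3
tool_pos: [0.5231, -0.3401, 0.1906]
tcp_rot: [2.04, 2.373, -0.0]
ft_force: [1.2, 0.4, -0.2]
grip_width: 0.6
```

send_rows(deltas=[[[-10,45,0],0,0.4],[[-10,45,0],0,0.4],[[-10,45,0],0,0.4],[[-10,45,0],0,0.4],[[-10,45,0],0,0.4]])

```text
clock: 18.8
tool_pos: [0.4694, -0.1091, 0.1852]
tcp_rot: [2.045, 2.384, 0.001]
ft_force: [0.0, -0.1, 0.2]
grip_width: 0.598
```

send_rows(deltas=[[[-10,45,0],0,0.4],[[-10,45,0],0,0.4],[[-10,45,0],0,0.4],[[-10,45,0],0,0.4],[[-10,45,0],0,0.4]])

```text
clock: 19.3
tool_pos: [0.4195, 0.116, 0.1854]
tcp_rot: [2.044, 2.384, 0.002]
ft_force: [0.4, 0.5, -0.2]
grip_width: 0.599
```

send_rows(deltas=[[[-10,45,0],0,0.4],[[-10,45,0],0,0.4],[[-10,35,0],0,0.4],[[0,0,0],0,0.4],[[0,0,0],0,0.4]])

```text
clock: 19.8
tool_pos: [0.3897, 0.2398, 0.185]
tcp_rot: [2.042, 2.387, -0.0]
ft_force: [0.9, -0.5, -0.3]
grip_width: 0.602
```

```bash
python3 - <<'E'
from h import *
from bench import manip,snapshot
for n,b in(("scene",(90,260,160,120,5)),("top",(450,170,160,120,5))):
    cv2.imwrite(f"pics/{n}8.png",snapshot(n)); crop(f"pics/{n}8.png",f"pics/c8{n}.png",*b)
s=manip.read_state();print(s['tool_pos'],s['ft_force'],s['clock'],s['joint_positions'])
E
```

```text
[0.39016359 0.23858026 0.18492954] [-0.63854261  0.15341411 -0.15301192] 19.9 [ 4.10260490e-01  1.74895297e-01 -3.66245612e-01  1.02962103e+00
 -4.59055460e-04  1.82840278e+00]
```

View pics/c8scene.png

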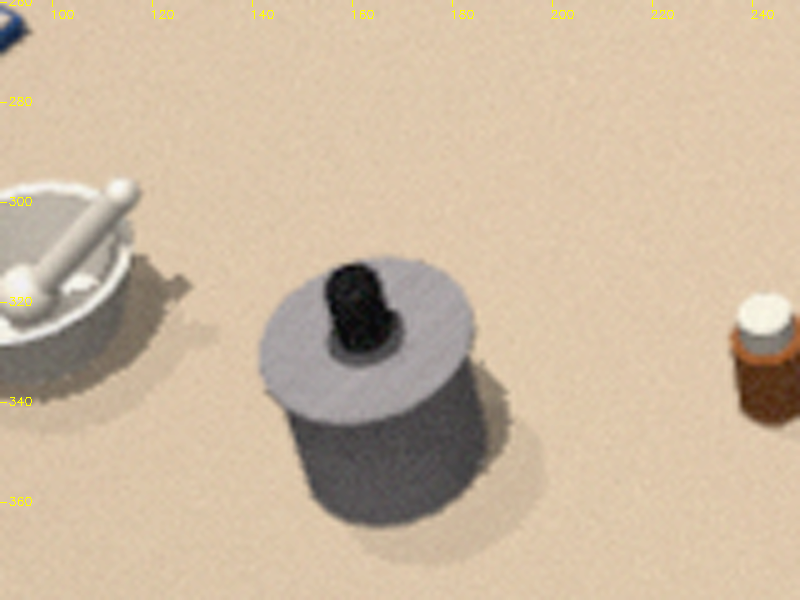

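View pics/c8top.png

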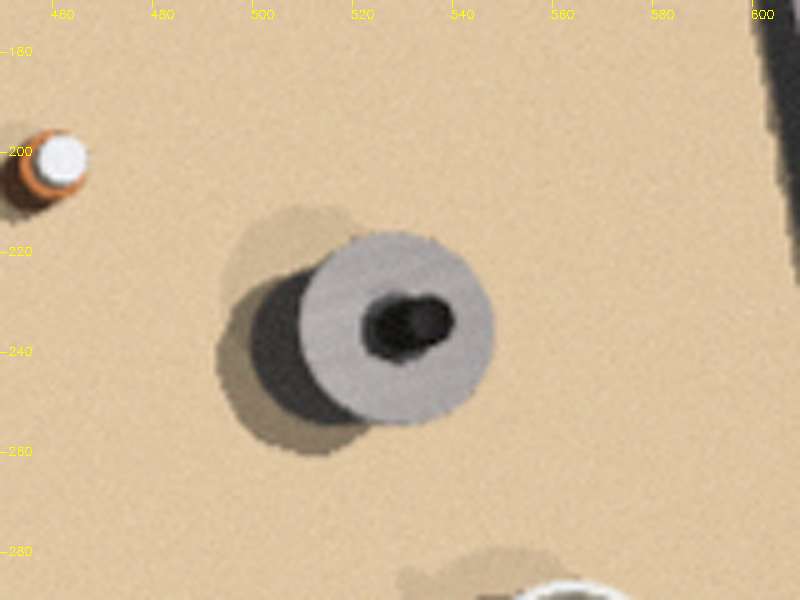

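send_rows(deltas=[[[-3.5,5.5,-40],0,0.4],[[0,0,-40],0,0.4],[[0,0,-35],0,0.4],[[0,0,-20],0,0.4],[[0,0,-10],0,0.4]])

```text
clock: 20.4
tool_pos: [0.3854, 0.2428, 0.038]
tcp_rot: [-2.047, -2.381, 0.005]
ft_force: [0.5, -0.6, -0.7]
grip_width: 0.601
```

send_rows(deltas=[[[0,0,0],0,0.4],[[0,0,0],0,0.4]])

```text
clock: 20.6
tool_pos: [0.3875, 0.2446, 0.0407]
tcp_rot: [2.046, 2.383, 0.002]
ft_force: [0.5, -0.0, 0.3]
grip_width: 0.599
```

send_rows(deltas=[[[-0.5,-0.5,0],0,0.6],[[0,0,0],0,0.8],[[0,0,0],0,1],[[0,0,0],0,1],[[0,0,0],0,1]])

```text
clock: 21.1
tool_pos: [0.3869, 0.2447, 0.041]
tcp_rot: [2.044, 2.384, 0.003]
ft_force: [-0.5, -0.6, 5.3]
grip_width: 0.195
```

send_rows(deltas=[[[0,0,0],0,1]])

```text
clock: 21.2
tool_pos: [0.3869, 0.2447, 0.041]
tcp_rot: [2.044, 2.384, 0.003]
ft_force: [-1.3, -1.0, 5.8]
grip_width: 0.195
```

send_rows(deltas=[[[0,0,5],0,1],[[0,0,15],0,1],[[0,0,40],0,1],[[0,0,40],0,1],[[10,9,20],0,1]])

```text
clock: 21.7
tool_pos: [0.3959, 0.2532, 0.1632]
tcp_rot: [2.044, 2.384, 0.003]
ft_force: [1.7, -1.2, -1.4]
grip_width: 0.193
```

send_rows(deltas=[[[30,27,0],0,1],[[35,31,0],0,1],[[35,31,0],0,1],[[28,26,0],0,1],[[10.5,9,0],0,1]])

```text
clock: 22.2
tool_pos: [0.5366, 0.3796, 0.1594]
tcp_rot: [2.043, 2.386, 0.003]
ft_force: [0.1, -0.9, -1.4]
grip_width: 0.194
```

send_rows(deltas=[[[0,0,-20],0,1],[[0,0,-15],0,1],[[0,0,-5],0,1],[[0,0,0],0,1],[[0,0,0],0,1]])

```text
clock: 22.7
tool_pos: [0.5346, 0.3774, 0.1206]
tcp_rot: [2.044, 2.385, 0.001]
ft_force: [-0.5, -0.1, -1.0]
grip_width: 0.191
```

```bash
python3 - <<'E'
from fit import *
from bench import manip,snapshot
for n,b in(("scene",(370,110,160,120,5)),("top",(60,170,160,120,5))):
    cv2.imwrite(f"pics/{n}9.png",snapshot(n)); crop(f"pics/{n}9.png",f"pics/c9{n}.png",*b)
s=manip.read_state();p=s['tool_pos'];print(p,s['ft_force'],s['clock'])
for n,o in(("scene",(370,370,110,110)),("top",(60,60,170,170))): print((bb(n,[.5356,.3778,p[2]-.029],.041)+.5-np.array(o))*5)
E
```

```text
[0.5349777  0.37759312 0.12108434] [ 0.2594371   0.86471461 -1.1275487 ] 22.8
[329.18861901 515.20999177 160.72809795 260.46276874]
[145.85475412 377.08755134 202.80991812 434.6800606 ]
```

View pics/c9scene.png

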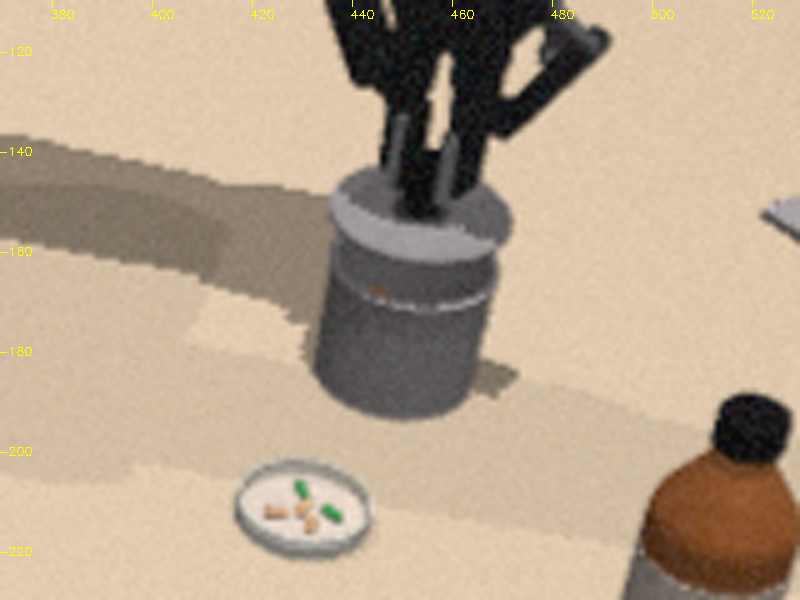

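View pics/c9top.png

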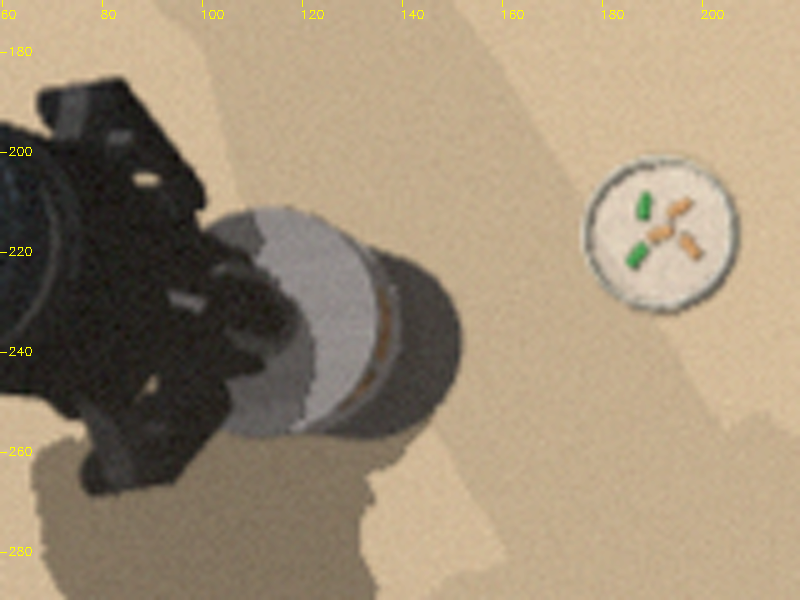

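send_rows(deltas=[[[1,0,-9],0,1],[[0,0,-7],0,1],[[0,0,-4],0,1],[[0,0,-2],0,1],[[0,0,0],0,1]])

```text
clock: 23.3
tool_pos: [0.5351, 0.3772, 0.0975]
tcp_rot: [-2.044, -2.385, 0.001]
ft_force: [-0.2, -0.6, -1.1]
grip_width: 0.192
```

send_rows(deltas=[[[0,0,-1],0,1],[[0,0,-1],0,1],[[0,0,0],0,1]])

```text
clock: 23.6
tool_pos: [0.5357, 0.3774, 0.0971]
tcp_rot: [2.044, 2.385, 0.002]
ft_force: [-2.5, -1.6, 5.4]
grip_width: 0.192
```

send_rows(deltas=[[[0,0,-1],0,1],[[0,0,0],0,1]])

```text
clock: 23.8
tool_pos: [0.5357, 0.3775, 0.097]
tcp_rot: [2.044, 2.385, 0.003]
ft_force: [-3.3, -2.7, 9.5]
grip_width: 0.192
```

Seated; release and retreat back toward the base's left for a clear view.

send_rows(deltas=[[[0,0,1],0,0.9],[[0,0,0],0,0.6],[[0,0,0],0,0.4],[[0,0,0],0,0.4]])

```text
clock: 24.2
tool_pos: [0.5355, 0.3773, 0.0956]
tcp_rot: [2.045, 2.385, 0.0]
ft_force: [0.1, 0.2, -0.9]
grip_width: 0.598
```

send_rows(deltas=[[[0,0,5],0,0.4],[[0,0,20],0,0.4],[[0,0,40],0,0.4],[[-20,0,40],0,0.4],[[-40,0,30],0,0.4]])

```text
clock: 24.7
tool_pos: [0.4778, 0.3776, 0.2334]
tcp_rot: [2.046, 2.381, 0.007]
ft_force: [0.1, 0.7, 2.0]
grip_width: 0.604
```

send_rows(deltas=[[[-45,0,0],0,0.4],[[-45,0,0],0,0.4],[[-40,0,0],0,0.4],[[0,0,0],0,0.4],[[0,0,0],0,0.4]])

```text
clock: 25.2
tool_pos: [0.345, 0.3775, 0.2314]
tcp_rot: [2.043, 2.386, 0.002]
ft_force: [0.0, 0.5, 0.2]
grip_width: 0.598
```

```bash
python3 - <<'E'
from h import *
from bench import manip,snapshot
for n,b in(("scene",(370,110,160,120,5)),("top",(60,170,160,120,5))):
    cv2.imwrite(f"pics/{n}10.png",snapshot(n)); crop(f"pics/{n}10.png",f"pics/c10{n}.png",*b)
s=manip.read_state();print(s['tool_pos'],s['ft_force'],s['clock'])
E
```

```text
[0.34663614 0.37769444 0.23123464] [ 0.19521501 -0.02296606 -0.52721762] 25.3
```

View pics/c10scene.png

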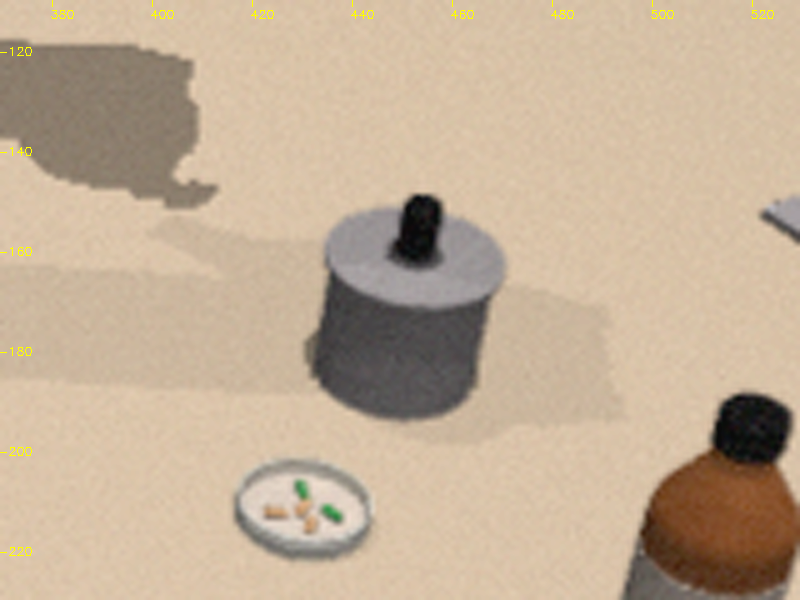

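View pics/c10top.png

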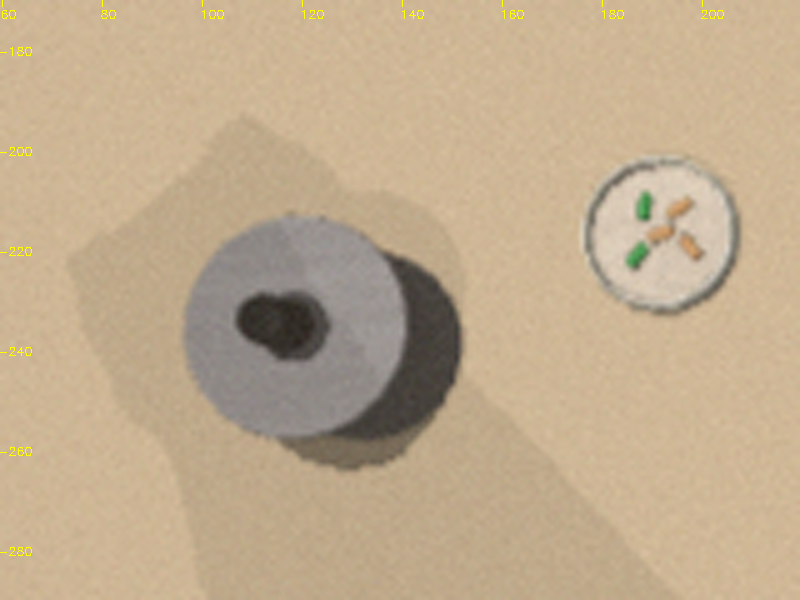

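View pics/scene10.png

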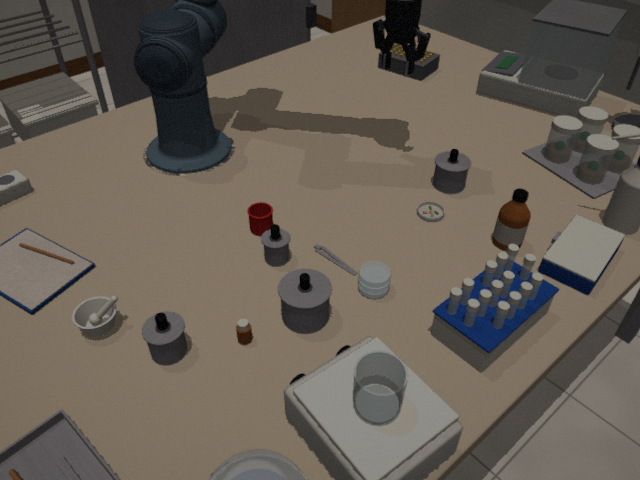

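View pics/top10.png

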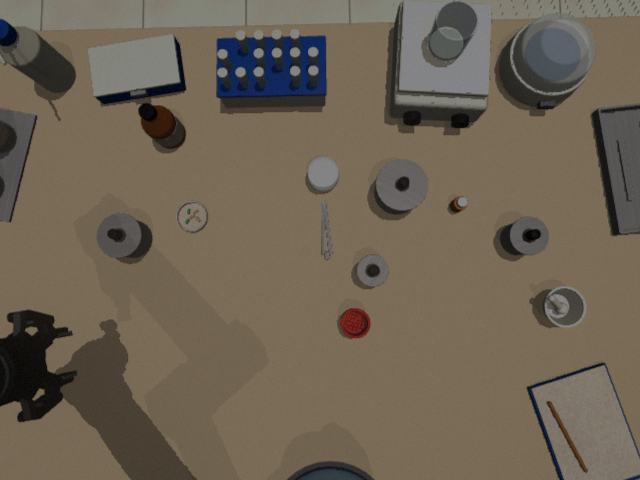

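```bash
python3 - <<'E'
from fit import *
Q={'XL':(px([228,490,146,404],330,130,5),px([90,361,193,390],260,230,5),.047,.074),
'S':(px([234,394,221,382],310,210,5),px([307,453,341,438],200,160,5),.029,.056),
'M':(px([299,494,232,424],450,170,5),px([260,476,257,422],90,260,5),.035,.062),
'L':(px([184,407,215,438],60,170,5),px([325,505,208,308],370,110,5),.041,.068)}
for k,(t,s,r,z) in Q.items():
    R=fit(t,s); g=least_squares(lambda v:np.r_[bb("top",[v[0],v[1],z],r)-t,bb("scene",[v[0],v[1],z],r)-s],[.45,0],x_scale=.01)
    print(k,(R.x*1000).round(1),z,(g.x*1000).round(1),np.abs(g.fun).max().round(2))
E
python3 fit.py | grep jar | cut -c1-120
```

```text
XL [ 618.5 -134.2   73.    46.9] 0.074 [ 618.7 -134.3] 0.43
S [467.  -80.4  56.4  28.7] 0.056 [466.9 -80.3] 0.51
M [ 525.3 -360.3   61.8   34.6] 0.062 [ 525.4 -360.2] 0.5
L [535.9 377.7  66.6  40.6] 0.068 [536.1 376.9] 0.72
jarS xyz r mm [466.4 -79.6  49.7  26.8] exp 25.0 52.0 fixed [466.9 -79.9] top [466.1 -79.7] scene [468.9 -81. ] res 1.62
jarM xyz r mm [ 525.  -360.7   57.2   32.2] exp 31.0 58.0 fixed [ 525.2 -360.7] top [ 524.7 -360.6] scene [ 526.  -360.9
jarL xyz r mm [535.7 377.6  64.4  38.2] exp 37.0 64.0 fixed [535.6 377.8] top [535.5 377.6] scene [535.6 378.4] res 1.06
jarXL xyz r mm [ 618.2 -133.7   68.2   44.3] exp 43.0 70.0 fixed [ 618.5 -134. ] top [ 617.4 -133.9] scene [ 620.1 -134.
```

All four plates agree with their jars' rims within about 1 mm in plan and within 1.5 mm in height.

```bash
python3 -c "
from bench import manip
print(manip.finish_job())"
```

```text
the job is handed in; nothing more can be done
None
```

All four lids are on their own jars, and I handed the job in at about 25 s of the 104 s allowed. I gripped each lid by its knob and lowered it until it touched the rim. I released each one only after contact, so none was dropped.

- **Fit:** in the last pictures from both cameras, each plate centre is within about 1 mm of where its jar's rim was at the start. Each plate top is within about 1.5 mm of the expected height. I did not measure tilt separately, but the outlines fit level discs to within 0.8 px.
- **Jars and dishes:** the jars, specimen dish, dish stack and red look-alike jar show no visible shift. The arm is clear of everything.
- **What disagreed:**
  - The two cameras differ by about 1–3 mm in x.
  - While closing on a knob, the fingers pressed the lid onto the bench with about 5–6 N.
  - I gripped the small lid about 3 mm off the pad centre and corrected for it before lowering.

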